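# Snap the cover onto the sloping terminal box

### The job

Close the grey terminal box: pick up the loose cover plate by its black bridge handle, lay it into the sloping open recess on top of the box, and press it down until it snaps under both spring catches at the upper edge and sits flush on its ledge all round. Do not drop the cover, and leave the other things on the bench where they are.

Things in the scene. Friction and masses are not known exactly. Their poses are not given: they have to be found in the camera images.
- cover: Loose flat aluminium cover, 90 (x) x 120 (y) x 6 (z) mm, 0.22 kg, lying handle up. Origin: centre of its underside; z towards the handle. A black bridge handle runs along y over the centre: bar 14 mm wide (x), 76 mm long (y), from z = 23 to 37 mm, on posts at y = -31 and +31 mm. Same when turned by half a turn about z.
- terminal_box: Fixed grey terminal box, 119 mm deep (x), 160 mm wide (y), 40 mm high at the front and 106 mm at the rear, with a top that slopes 30 degrees up and away from the robot. Origin at the centre of its underside on the worktop; x points to its rear.
- seat: The recess in the box's sloping top. Origin: centre of the ledge plane on which the cover's underside lies when home, 72 mm above the worktop; x up the slope, y across, z square out of it. 94 (x) x 125 (y) mm, rim 9 mm above the ledge; lower wall (x = -47 mm) straight, the others flared 45 degrees above 3 mm. Cover's 120 mm side goes across, slid down to the lower wall (centre at x = -2 mm).
- catch_left (a joint): Travel (m) of the spring leaf catch at y = +40 mm of the seat: 0 sprung out, up to 0.009 pushed back. Leaf 18 mm wide, sloping 45 degrees, tip at seat x = 39, z = 7 to 8.5 mm; housing x = 51 to 70, up to z = 22 mm. A cover laid in rests on the leaf, upper edge 12 mm too high; 4 N down on that edge drives the leaf back until it springs out over the cover's top.
- catch_right (a joint): The same for the catch at y = -40 mm of the seat.
- grease_pot: Bystander: white pot with a screw lid, 68 mm across, 46 mm high, origin at the centre of its underside.
- tape: Bystander: roll of tape, 70 mm across, 18 mm high, lying flat, origin at the centre of its underside.
- brush: Bystander: flat cleaning brush with a wooden handle, 169 x 24 x 10 mm, origin under its centre, lying near the front edge of the bench.

How it is judged (in metres and radians):
On the way:
1. the cover is lifted clear of the worktop by its handle (height (world z) of cover above 0.03 m and contact force between the fingers and cover above 0.5 N), for 0.2 s.
At the end, for the whole second after the job is handed in: The cover lies at rest in the recess, its underside within 2.5 mm of the ledge and parallel to it within 0.035 rad, its centre within 7 mm of the seat's, and both catches have sprung out over it again (travel under 1.5 mm) (z of cover in the frame of seat between -0.0025 and 0.0025 m and angle between the z axis of cover and the z axis of seat, either way round below 0.035 rad and distance between cover and seat below 0.007 m and value of joint each of catch_left, catch_right below 0.0015 m and linear speed of cover below 0.01 m/s); the robot touches nothing.
It fails at once if the cover is dropped or thrown (moves faster than 0.5 m/s while the fingers do not touch it) (linear speed of cover above 0.5 m/s and contact force between the fingers and cover below 0.01 N).
It fails at once if the brush is moved by more than 30 mm (distance of brush from where it was at the start of the episode above 0.03 m).
It fails at once if the grease pot is moved by more than 30 mm (distance of grease_pot from where it was at the start of the episode above 0.03 m).
It fails at once if the tape roll is moved by more than 30 mm (distance of tape from where it was at the start of the episode above 0.03 m).
It also fails if it takes over 48 s, if anything falls off the work surface, if the arm or the gripper's body presses on something with over 40 N, if the wrist force passes 120 N, or if a joint passes its speed limit or range.

### The arm

A 6-joint arm with a two-finger parallel gripper is mounted at the origin on a cart in front of the work surface, level with it; the furniture and walls round the work are solid. World frame = base frame: x ahead of the robot, y to its left, z up, the work surface at z = 0. Lengths are in mm, angles in rad, forces in N, time in s.
With the tool pointing down it reaches from about 300 to 775 mm from the base axis. Payload 14.6 kg.
Tool frame: the origin (TCP) lies on the centre line of the jaws, within the pads' length; the fingertips stand 8 mm ahead of it and the grasp point (between the pads) lies 11 mm behind it; z points along the fingers, y is the direction in which the jaws open and shut (so a half turn about z gives the same grasp; the last joint's range is limited). The gripper opens to 94 mm and grips with 3 to 60 N. Pads are 16 mm wide; open, the fingers measure 119 mm over their backs; the gripper's body (75 mm by 177 mm) begins 78 mm behind the grasp point.
Start: joints at [1.049, 0.3, 1.521, -0, 1.321, -0.067], TCP at [241.601, 494.083, 213.446] pointing down, gripper open.
Joint ranges: [-3.03, 3.03], [-0.79, 2.21], [0.23, 2.52], [-1.04, 4.18], [0, 3.07], [-2.55, 2.55]. Speed limits (rad/s): [2.22, 2.22, 2.57, 3.14, 3.14, 3.14].

### API

Orientations are given as [roll, pitch, yaw] about the fixed x, y, z axes, in that order (R = Rz(yaw) Ry(pitch) Rx(roll)).
In Python, from cell import read_state, cams, manip gives the robot as it stands.
- The arm moves only by the shell command python3 -m handwheel 'ROWS' [OPENING] [FORCE]. ROWS is JSON, a list of rows, each a list of 4 numbers: the shift along the tool's x, y, z in m, then the turn about the tool's z in degrees. In form: [[dx, dy, dz, turn], ...]. A call has 1 to 5 rows; each row is the pose to reach, as a shift and turn from the pose measured when the call began, along the tool's axes at that moment; what a row does not reach only later rows make up. A row lasts 1/8 s, in which the tool goes at most 62.5 mm and 10.7 degrees, less where a joint would pass 70% of its speed; a pose out of reach is approached as far as the arm can. A call with a gripper value outside its range is refused whole. OPENING is the closure, from 0 (fully open) to 1 (shut), set as the call begins (- or left out, the last holds). The fingers move at their own pace and stop on an object; FORCE is the grip in N (left out, the last holds). Time passes only in rows, so rows that repeat a pose let the fingers close. It gives the time, the measured TCP pose, the force and the opening at its end, in the units of the state.
- read_state(): the state, without advancing time (a new reading comes with each control period).
- cams.camera(name): name is "side" or "top" or "wrist"; returns the picture (420x560x3 uint8, red, green, blue); there is no depth.
- cams.get_calibration(name): a dict with "vertical_fov" (degrees; the focal length in pixels is half the picture's height over the tangent of half this angle, whatever the lens; pixels are square), "cx", "cy" (the principal point, pixels), "R" (3x3) and "t" (3): a world point X has camera coordinates R X + t. Camera axes: x right, y down, z forward; pixel columns grow to the right and rows downward; lengths in mm; the calibration is good to about 2 mm. A picture is of the moment at which its call begins: read the wrist's pose just before it. get_calibration takes no time and is no camera call; for the wrist camera it gives the pose at the moment of the call.
- manip.sign_off(): hands the job in, once; it reports no verdict.
The state is a dict: "clock": time; "joints": joint angles; "qd": joint speeds; "effort": joint torques, N m; "eef_pos": TCP position; "eef_rot": TCP orientation; "wrist_force": force on the tool from outside, world axes, zero at the start; "moment": the same for the moment, N m; "finger_gap": finger opening in mm.
Only numpy, scipy, OpenCV 4.12 (cv2) and the standard library are available. Lean on these libraries where they do the work, as an engineer would, in place of code of your own. Each camera call takes 0.05 s, during which the arm holds its last target. There are 200 camera calls.

## Working session

There is one attempt and no reset: what is moved stays moved. The work goes in short steps, Python scripts to look and compute and a shell command to move; the robot and the scene stay as the last step left them, time stands still between calls to the robot, and variables do not carry over. Pictures are saved under pics/ and viewed, about 8 in all and at most 12, crops included, and the job is handed in when it is done.

```bash
ls; mkdir -p pics; python3 - <<'E'
from cell import read_state,cams
import cv2,numpy as np
s=read_state();print({k:np.round(v,3).tolist() for k,v in s.items()})
ims=[]
for n in("top","side"):
    c=cams.get_calibration(n);print(n,{k:np.round(v,4).tolist() for k,v in c.items()})
    im=cams.camera(n);np.save(f"pics/{n}0.npy",im);cv2.imwrite(f"pics/{n}0.png",im[:,:,::-1])
E
```

```text
pics
{'clock': 0.0, 'joints': [1.049, 0.3, 1.522, 0.0, 1.321, -0.067], 'qd': [0.001, 0.001, 0.0, 0.001, 0.001, 0.001], 'effort': [0.002, -53.183, -35.274, 0.071, 0.025, 0.0], 'eef_pos': [241.496, 493.852, 212.885], 'eef_rot': [-3.14, -0.0, 2.687], 'wrist_force': [-0.035, -0.164, 0.219], 'moment': [0.01, 0.016, -0.015], 'finger_gap': 93.853}
top {'vertical_fov': 55.4436, 'cx': 277.042, 'cy': 209.3322, 'R': [[0.0238, -0.9996, 0.0145], [-0.9954, -0.0251, -0.0929], [0.0933, -0.0122, -0.9956]], 't': [59.6242, 525.5835, 919.5847]}
side {'vertical_fov': 54.6482, 'cx': 277.6363, 'cy': 208.5608, 'R': [[0.9508, -0.3089, -0.0232], [-0.1947, -0.5379, -0.8202], [0.2409, 0.7844, -0.5716]], 't': [-471.0808, 208.5977, 801.382]}
```

View pics/top0.png

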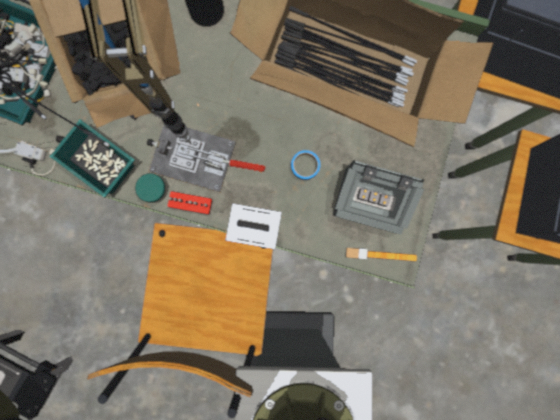

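View pics/side0.png

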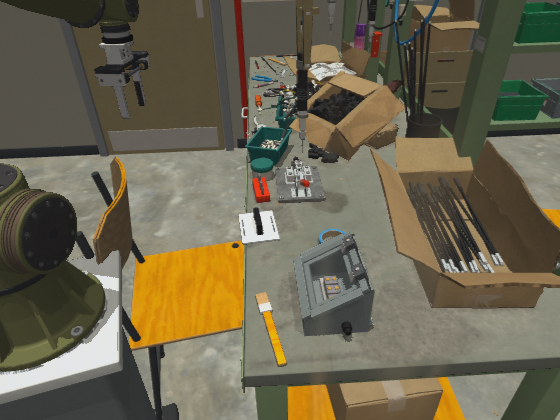

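The top view shows the white cover at (253,226) with its black handle running across the picture, the box at (378,196), the tape at (305,165) and the brush at (380,255). The side view shows the box at (335,285) and the cover at (259,226).

```bash
cat > h.py <<'E'
import numpy as np,cv2
from cell import read_state,cams
from scipy.spatial.transform import Rotation as Ro
def f(c): return 210/np.tan(np.radians(c['vertical_fov']/2))
def ray(c,uv):
    R=np.array(c['R']);d=R.T@np.array([(uv[0]-c['cx'])/f(c),(uv[1]-c['cy'])/f(c),1]);return -R.T@np.array(c['t']),d
def plane(c,uv,z=None,p=None,n=(0,0,1)):
    o,d=ray(c,uv);p=np.array([0,0,z]) if p is None else np.array(p);n=np.array(n);return o+d*((p-o)@n)/(d@n)
def tri(c1,u1,c2,u2):
    o1,d1=ray(c1,u1);o2,d2=ray(c2,u2);A=np.stack([d1,-d2],1);s=np.linalg.lstsq(A,o2-o1,rcond=None)[0]
    a,b=o1+s[0]*d1,o2+s[1]*d2;return (a+b)/2,np.linalg.norm(a-b)
def proj(c,X):
    q=np.array(c['R'])@np.array(X)+np.array(c['t']);return q[:2]/q[2]*f(c)+[c['cx'],c['cy']]
def blob(m,box):
    u0,v0,u1,v1=box;k=np.zeros(m.shape,np.uint8);k[v0:v1,u0:u1]=m[v0:v1,u0:u1]
    return max(cv2.findContours(k,cv2.RETR_EXTERNAL,cv2.CHAIN_APPROX_NONE)[0],key=cv2.contourArea)
E
python3 - <<'E'
from h import *
for n,bx in(("top",(215,195,290,255)),("side",(230,200,285,250))):
    c=cams.get_calibration(n);im=np.load(f"pics/{n}0.npy")
    w=blob((im.min(2)>170).astype(np.uint8),bx)
    b=cv2.boxPoints(cv2.minAreaRect(w));P=np.array([plane(c,p,6)[:2] for p in b]);
    q=cv2.approxPolyDP(w,6,True)[:,0];Q=np.array([plane(c,p,6)[:2] for p in q])
    print(n,P.mean(0),P.round(0).tolist(),'poly',Q.round(0).tolist())
    u0,v0,wd,h=cv2.boundingRect(w)
    d=blob((im.max(2)<70).astype(np.uint8),(u0+4,v0+4,u0+wd-4,v0+h-4));
    H=np.array([plane(c,p,37)[:2] for p in cv2.boxPoints(cv2.minAreaRect(d))]);print(' handle',H.mean(0),H.round(0).tolist())
a=np.load("pics/top0.npy")[150:240,320:430];b=np.load("pics/side0.npy")[225:345,285:385]
a=cv2.resize(a,None,fx=4,fy=4,interpolation=2);b=cv2.resize(b,None,fx=3.6,fy=3.6,interpolation=2)
o=np.zeros((440,800,3),np.uint8);o[:360,:440]=a;o[:432,440:800]=b
cv2.imwrite("pics/box.png",o[:,:,::-1])
E
```

```text
top [484.66445691 128.63752525] [[450.0, 195.0], [538.0, 182.0], [520.0, 62.0], [431.0, 76.0]] poly [[536.0, 181.0], [452.0, 192.0], [433.0, 77.0], [519.0, 65.0]]
 handle [485.01488282 127.68909279] [[486.0, 161.0], [494.0, 160.0], [484.0, 94.0], [476.0, 95.0]]
side [486.45233012 125.41930698] [[449.0, 190.0], [547.0, 179.0], [519.0, 60.0], [430.0, 72.0]] poly [[534.0, 174.0], [505.0, 179.0], [483.0, 85.0], [486.0, 186.0], [452.0, 189.0], [431.0, 75.0], [519.0, 60.0]]
 handle [477.42184974  90.68868177] [[476.0, 129.0], [491.0, 129.0], [478.0, 52.0], [465.0, 52.0]]
```

View pics/box.png

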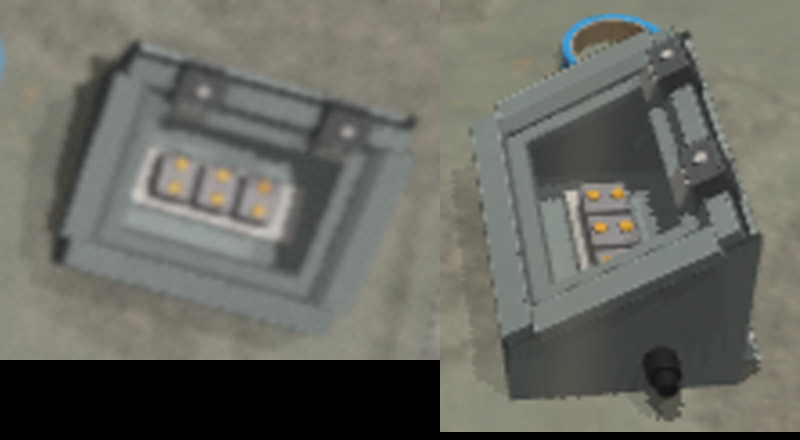

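The crop shows the box from both views. Its upslope side is at the top of the left panel. The catch screws are at about (204,92) and (347,131) on the left and (667,55) and (700,157) on the right.

```bash
python3 - <<'E'
from h import *
ct,cs=cams.get_calibration("top"),cams.get_calibration("side")
T=lambda p:(320+p[0]/4,150+p[1]/4); S=lambda p:(285+(p[0]-440)/3.6,225+p[1]/3.6)
P={}
for k,a,b in(("screwL",(204,92),(667,55)),("screwR",(347,131),(700,157)),("RL",(137,45),(685,32)),("RR",(412,122),(760,235)),("FR",(320,330),(505,338)),("FL",(62,258),(472,122))):
    P[k],r=tri(ct,T(a),cs,S(b));print(k,P[k].round(1),round(r,1))
d=P["screwL"]-P["screwR"];print(np.linalg.norm(d))
for y,nm in((d,'screws'),(P["RL"]-P["RR"],'rear'),(P["FL"]-P["FR"],'front')): print(nm,np.linalg.norm(y),np.degrees(np.arctan2(-y[0],y[1])))
E
```

```text
screwL [ 598.7 -126.   120.7] 1.0
screwR [ 579.2 -202.6  121.3] 0.4
RL [627.  -93.3 104.2] 1.2
RR [ 589.2 -244.5  104.8] 3.2
FR [ 475.3 -213.1   41.4] 0.7
FL [512.7 -62.4  45.3] 1.3
79.01579743641292
screws 79.01579743641292 -14.290608938101759
rear 155.81835980225605 -14.056047360062506
front 155.3928528396934 -13.948331049448523
```

```bash
cat >> h.py <<'E'
def go(xyz,az):
    "tool-frame shift (m) and turn (deg) to TCP xyz with jaw axis at azimuth az (mod 180)"
    s=read_state();R=Ro.from_euler('xyz',s['eef_rot']).as_matrix();d=R.T@(np.array(xyz)-s['eef_pos'])/1000
    a=np.degrees(np.arctan2(R[1,1],R[0,1]));t=(a-az+90)%180-90
    print('t',round(s['clock'],2),'tcp',s['eef_pos'].round(1) if hasattr(s['eef_pos'],'round') else s['eef_pos'],'az',round(a,1),'-> rows',d.round(4).tolist(),round(t,1),'F',np.round(s['wrist_force'],1),'gap',round(s['finger_gap'],1))
E
python3 -c "
from h import *
go((485,127.5,150),81)"
```

```text
t 0.1 tcp [241.5 493.9 212.9] az 63.9 -> rows [-0.3797, -0.2221, 0.0631] -17.1 F [-0.4 -0.3  0. ] gap 93.8
```

```bash
python3 -m handwheel '[[-0.05,-0.03,0.008,-3],[-0.1,-0.06,0.016,-6],[-0.15,-0.09,0.025,-9],[-0.2,-0.12,0.034,-12],[-0.25,-0.15,0.042,-15]]' 0; python3 -c "
from h import *
go((485,127.5,150),81)"
```

```text
clock: 0.72
eef_pos: [400.8, 247.5, 170.7]
eef_rot: [-3.14, -0.0, 2.95]
wrist_force: [0.5, 1.0, 0.4]
finger_gap: 93.4
t 0.72 tcp [400.8 247.5 170.7] az 79.0 -> rows [-0.1055, -0.1018, 0.0208] -2.0 F [0.5 1.  0.4] gap 93.4
```

```bash
python3 -m handwheel '[[-0.035,-0.034,0.007,-1],[-0.07,-0.068,0.014,-2],[-0.1055,-0.102,0.021,-2],[-0.1055,-0.102,0.021,-2]]'; python3 - <<'E'
from h import *
go((485,127.5,18),81)
im=cams.camera("wrist");cv2.imwrite("pics/w1.png",im[:,:,::-1])
c=cams.get_calibration("wrist");print(np.round(c['R'],3).tolist(),c['t'])
for p in((485,127.5,37),(491,165,37),(479,90,37)):print(proj(c,p).round(0))
E
```

```text
clock: 1.23
eef_pos: [485.7, 125.1, 148.9]
eef_rot: [-3.14, -0.002, 2.982]
wrist_force: [0.7, 1.1, 0.6]
finger_gap: 93.9
t 1.23 tcp [485.7 125.1 148.9] az 80.8 -> rows [0.0009, 0.0025, 0.1309] -0.2 F [0.7 1.1 0.6] gap 93.9
[[0.158, 0.987, -0.002], [0.951, -0.152, 0.269], [0.265, -0.044, -0.963]] [-201.50973269 -452.93845772  208.2439747 ]
[284. 207.]
[324. 207.]
[245. 207.]
```

View pics/w1.png

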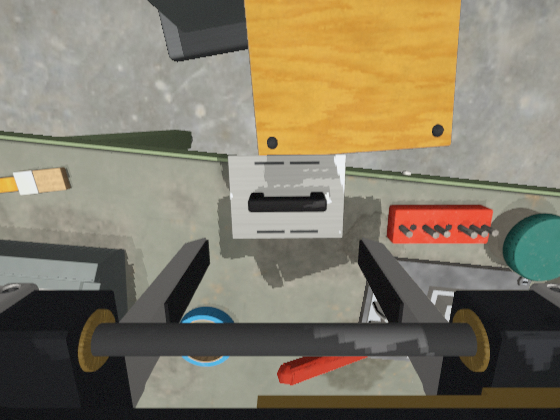

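The wrist view shows the handle across the picture from (248,202) to (327,202), slightly off the predicted position. The fingers straddle its ends.

```bash
python3 - <<'E'
from h import *
im=cv2.imread("pics/w1.png");c=cams.get_calibration("wrist")
k=blob((im.max(2)<60).astype(np.uint8),(236,180,338,222));r=cv2.minAreaRect(k);print(r,cv2.boundingRect(k))
for z in (30,37):
    e=[plane(c,p,z) for p in((cv2.boundingRect(k)[0],r[0][1]),(cv2.boundingRect(k)[0]+cv2.boundingRect(k)[2],r[0][1]))];print(z,np.round(e,1).tolist(),np.mean(e,0).round(1))
w=blob((im.min(2)>120).astype(np.uint8),(215,140,360,250));r=cv2.minAreaRect(w);print(r);P=np.array([plane(c,p,6) for p in cv2.boxPoints(r)]);print(P.round(0).tolist(),P.mean(0))
E
```

```text
((286.48516845703125, 201.60858154296875), (18.364116668701172, 77.07262420654297), 89.04515838623047) (248, 192, 78, 20)
30 [[475.9, 92.9, 30.0], [487.9, 168.3, 30.0]] [481.9 130.6  30. ]
37 [[474.3, 94.0, 37.0], [486.0, 167.7, 37.0]] [480.1 130.8  37. ]
((287.0, 194.49996948242188), (143.99996948242188, 108.99998474121094), 0.0)
[[529.0, 43.0, 6.0], [414.0, 68.0, 6.0], [436.0, 211.0, 6.0], [554.0, 200.0, 6.0]] [483.23789452 130.60851487   6.        ]
```

```bash
python3 -c "
from h import *
go((482.7,130,18),81)"
```

```text
t 1.27 tcp [485.1 126.4 149.2] az 80.9 -> rows [0.0027, 0.0034, 0.1312] -0.1 F [-0.   0.4 -0.3] gap 94.3
```

```bash
python3 -m handwheel '[[0.0027,0.0034,0.035,0],[0.0027,0.0034,0.07,0],[0.0027,0.0034,0.105,0],[0.0027,0.0034,0.131,0],[0.0027,0.0034,0.131,0]]'; python3 - <<'E'
from h import *
go((482.7,130,18),81)
im=cams.camera("wrist");cv2.imwrite("pics/w2.png",im[:,:,::-1])
E
```

```text
clock: 1.9
eef_pos: [481.4, 130.8, 17.2]
eef_rot: [-3.139, -0.004, 2.984]
wrist_force: [0.1, -0.2, 0.3]
finger_gap: 94.5
t 1.9 tcp [481.4 130.8  17.2] az 81.0 -> rows [-0.0014, -0.0006, -0.0008] -0.0 F [ 0.1 -0.2  0.3] gap 94.5
```

View pics/w2.png

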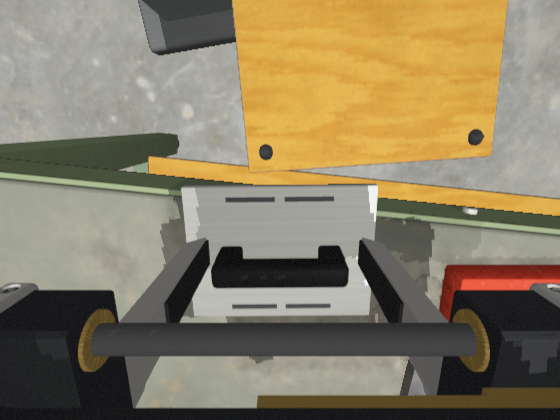

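The handle sits centred between the open fingers, at (280,265). I'll close on its ends and lift.

```bash
python3 -m handwheel '[[0,0,0,0],[0,0,0,0],[0,0,0,0],[0,0,0,0],[0,0,0,0]]' 1 20;python3 -m handwheel '[[0,0,-0.008,0],[0,0,-0.02,0],[0,0,-0.04,0],[0,0,-0.07,0],[0,0,-0.07,0]]'; python3 - <<'E'
from h import *
go((482.7,130,90),81)
im=cams.camera("wrist");im2=cams.camera("side")[170:260,200:320];im2=cv2.resize(im2,None,fx=2,fy=2);im=im.copy();im[:180,:240]=im2;cv2.imwrite("pics/w3.png",im[:,:,::-1])
E
```

```text
clock: 2.58
eef_pos: [482.5, 131.0, 19.4]
eef_rot: [-3.14, -0.002, 2.984]
wrist_force: [-2.2, 0.6, 8.3]
finger_gap: 75.9
clock: 3.2
eef_pos: [483.8, 131.3, 91.6]
eef_rot: [3.141, 0.003, 2.984]
wrist_force: [-1.1, -0.7, -2.6]
finger_gap: 75.7
t 3.2 tcp [483.8 131.3  91.6] az 81.0 -> rows [0.0009, -0.0014, 0.0016] -0.0 F [-1.1 -0.7 -2.6] gap 75.7
```

View pics/w3.png

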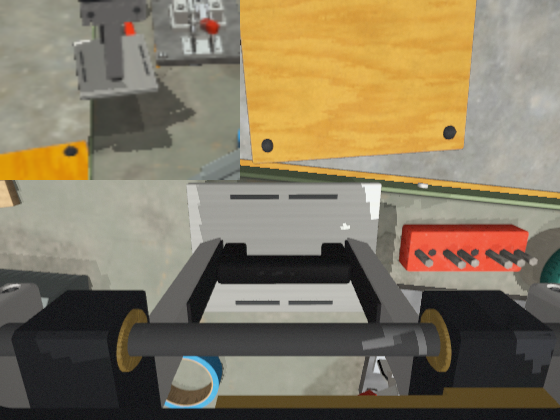

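Cover held level (load 2.6 N). The upward force while closing suggests the fingertips touched the plate, which would stop it pivoting, so I'll set it down and regrip 4 mm higher.

```bash
python3 -m handwheel '[[0,0,0.03,0],[0,0,0.055,0],[0,0,0.068,0],[0,0,0.0725,0],[0,0,0.0725,0]]';python3 -m handwheel '[[0,0,0,0],[0,0,0,0],[0,0,-0.004,0],[0,0,-0.004,0]]' 0.1; python3 -m handwheel '[[0,0,0,0],[0,0,0,0],[0,0,0,0],[0,0,0,0],[0,0,0,0]]' 1 20
```

```text
clock: 3.92
eef_pos: [482.7, 130.6, 16.9]
eef_rot: [-3.14, -0.001, 2.984]
wrist_force: [0.8, -1.9, 3.0]
finger_gap: 76.0
clock: 4.42
eef_pos: [482.9, 130.7, 21.2]
eef_rot: [-3.14, -0.0, 2.984]
wrist_force: [-0.4, 0.5, -0.8]
finger_gap: 84.5
clock: 5.05
eef_pos: [482.9, 130.7, 21.3]
eef_rot: [-3.14, -0.0, 2.984]
wrist_force: [-0.8, 0.3, 2.7]
finger_gap: 75.5
```

```bash
python3 -m handwheel '[[0,0,-0.015,0],[0,0,-0.045,0],[0,0,-0.08,0],[0,0,-0.12,0],[0,0,-0.15,0]]'; python3 -c "
from h import *
go((542,-152,175),75.9)"
```

```text
clock: 5.68
eef_pos: [482.9, 130.9, 173.7]
eef_rot: [-3.141, 0.001, 2.984]
wrist_force: [0.4, -0.0, -2.2]
finger_gap: 76.0
t 5.67 tcp [482.9 130.9 173.7] az 81.0 -> rows [-0.1026, -0.2702, -0.0009] 5.1 F [ 0.4 -0.  -2.2] gap 76.0
```

```bash
python3 -m handwheel '[[-0.008,-0.022,0,1],[-0.024,-0.063,0,2],[-0.043,-0.112,0,3],[-0.061,-0.162,0,4],[-0.08,-0.21,0,5]]';  python3 -m handwheel '[[-0.014,-0.037,0,0],[-0.021,-0.055,0,0],[-0.0235,-0.061,0,0],[-0.0235,-0.061,0,0]]'; python3 - <<'E'
from h import *
go((542,-152,165),75.9)
a=cams.camera("top")[150:250,310:430];b=cams.camera("side")[165:345,265:415]
o=np.zeros((480,800,3),np.uint8);o[:333,:400]=cv2.resize(a,(400,333));o[:480,400:]=cv2.resize(b,(400,480))
cv2.imwrite("pics/b1.png",o[:,:,::-1])
E
```

```text
clock: 6.3
eef_pos: [529.0, -90.8, 174.8]
eef_rot: [-3.141, 0.001, 2.896]
wrist_force: [0.6, 0.0, -2.8]
finger_gap: 76.0
clock: 6.8
eef_pos: [536.9, -154.9, 175.0]
eef_rot: [-3.141, 0.001, 2.897]
wrist_force: [-0.4, -0.6, -3.2]
finger_gap: 75.9
t 6.8 tcp [ 536.9 -154.9  175. ] az 76.0 -> rows [-0.0042, 0.0041, 0.01] 0.1 F [-0.4 -0.6 -3.2] gap 75.9
```

View pics/b1.png

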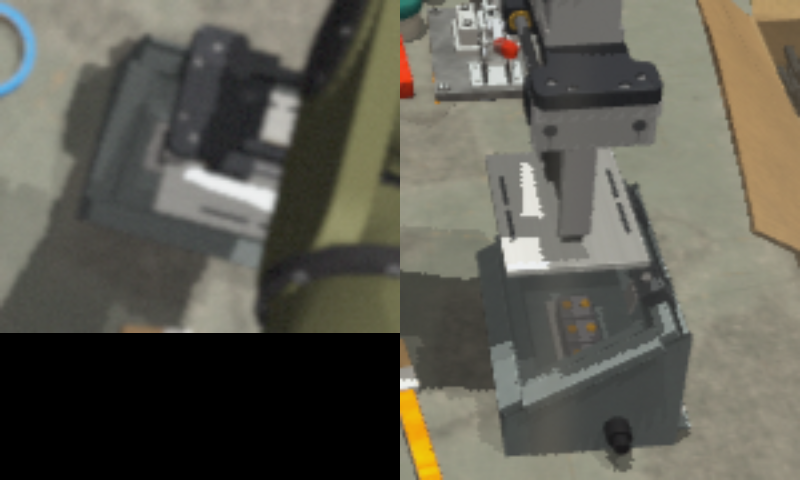

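The side view shows the cover held level over the box, rear edge just above the catch housings. I'll lower its upper edge onto the housings, so it turns in the grip.

```bash
python3 -m handwheel '[[-0.0042,0.0041,0.012,0],[-0.0042,0.0041,0.025,0],[-0.0042,0.0041,0.030,0],[-0.0042,0.0041,0.030,0]]';  python3 -m handwheel '[[0,0,0.004,0],[0.001,0,0.009,0],[0.002,0,0.014,0],[0.003,0,0.019,0],[0.003,0,0.019,0]]'; python3 - <<'E'
from h import *
go((537,-151,106),75.9)
b=cams.camera("side")[165:345,265:415]
cv2.imwrite("pics/b2.png",cv2.resize(b,(500,600))[:,:,::-1])
E
```

```text
clock: 7.4
eef_pos: [541.9, -151.5, 144.4]
eef_rot: [-3.141, 0.0, 2.898]
wrist_force: [1.0, -0.2, -2.6]
finger_gap: 75.9
clock: 8.02
eef_pos: [538.8, -150.8, 125.0]
eef_rot: [-3.141, -0.0, 2.897]
wrist_force: [-0.6, -0.2, -1.7]
finger_gap: 75.6
t 8.03 tcp [ 538.8 -150.8  125. ] az 76.0 -> rows [0.0017, -0.0006, 0.019] 0.1 F [-0.6 -0.2 -1.7] gap 75.6
```

View pics/b2.png

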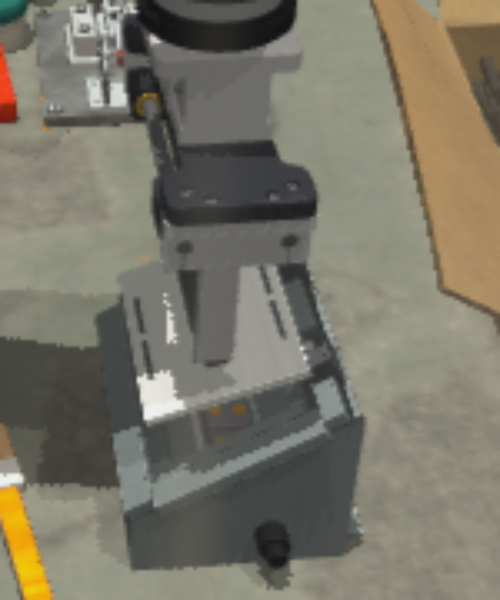

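The side view shows the cover about halfway tilted, with its rear edge riding on the housings. I'll continue.

```bash
python3 -m handwheel '[[0,0,0.004,0],[0.001,0,0.009,0],[0.001,0,0.014,0],[0.002,0,0.019,0],[0.002,0,0.019,0]]'; python3 - <<'E'
from h import *
go((526.5,-148.5,91),75.9)
a=cams.camera("wrist");b=cams.camera("side")[165:345,265:415]
o=np.zeros((480,800,3),np.uint8);o[:300,:400]=cv2.resize(a,(400,300));o[:,400:]=cv2.resize(b,(400,480))
cv2.imwrite("pics/b3.png",o[:,:,::-1]);cv2.imwrite("pics/w_b3.png",a[:,:,::-1])
E
```

```text
clock: 8.7
eef_pos: [536.5, -150.2, 105.4]
eef_rot: [-3.141, -0.001, 2.897]
wrist_force: [-0.5, 0.2, -2.7]
finger_gap: 75.5
t 8.7 tcp [ 536.5 -150.2  105.4] az 76.0 -> rows [0.0101, -0.0007, 0.0144] 0.1 F [-0.5  0.2 -2.7] gap 75.5
```

View pics/b3.png

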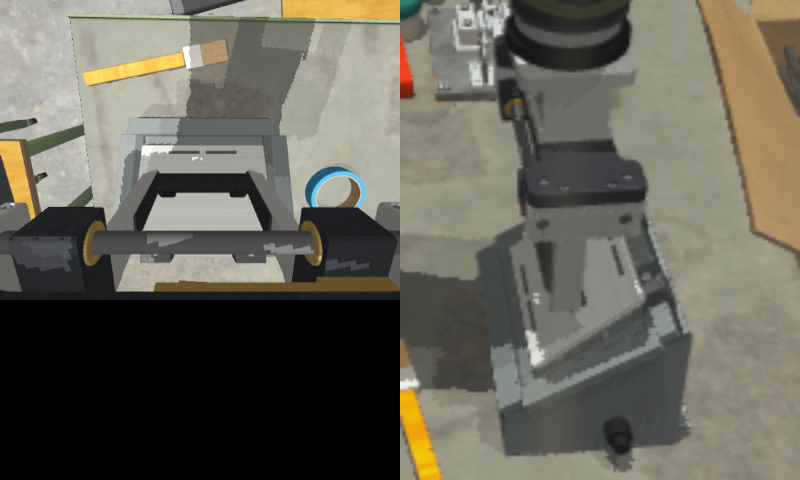

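```bash
python3 - <<'E'
import cv2
a=cv2.imread("pics/w_b3.png")[155:255,155:420];cv2.imwrite("pics/c3.png",cv2.resize(a,None,fx=3,fy=3,interpolation=2))
E
```

```text
(no output)
```

View pics/c3.png

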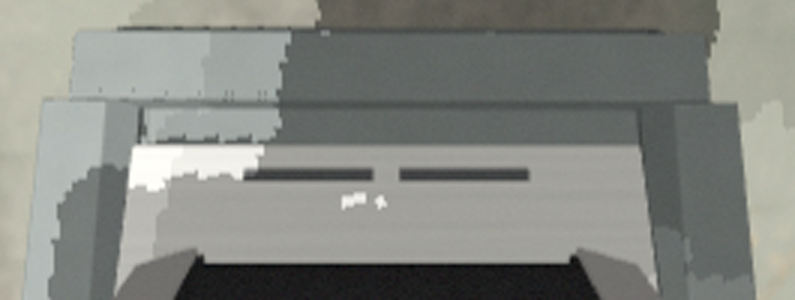

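The close view shows the cover's front edge (130–640, row 145) parallel to the recess's lower wall (140–640, row 107). It needs about 1.5 mm to the right, which is +y. I'll move it in.

```bash
python3 -m handwheel '[[0.003,0.0015,0.002,0],[0.007,0.0015,0.005,0],[0.010,0.0015,0.009,0],[0.010,0.0015,0.012,0],[0.010,0.0015,0.012,0]]'; python3 - <<'E'
from h import *
go((526.5,-148.5,91),75.9)
a=cams.camera("wrist")[140:260,150:420];b=cams.camera("side")[200:335,290:390]
o=np.zeros((600,800,3),np.uint8);o[:240,:540]=cv2.resize(a,(540,240));o[250:,540:]=cv2.resize(b,(260,350))
cv2.imwrite("pics/b4.png",o[:,:,::-1])
E
```

```text
clock: 9.43
eef_pos: [528.4, -146.7, 94.5]
eef_rot: [-3.141, 0.003, 2.897]
wrist_force: [5.0, -0.9, 1.0]
finger_gap: 75.7
t 9.43 tcp [ 528.4 -146.7   94.5] az 76.0 -> rows [0.0014, -0.0022, 0.0035] 0.1 F [ 5.  -0.9  1. ] gap 75.7
```

View pics/b4.png

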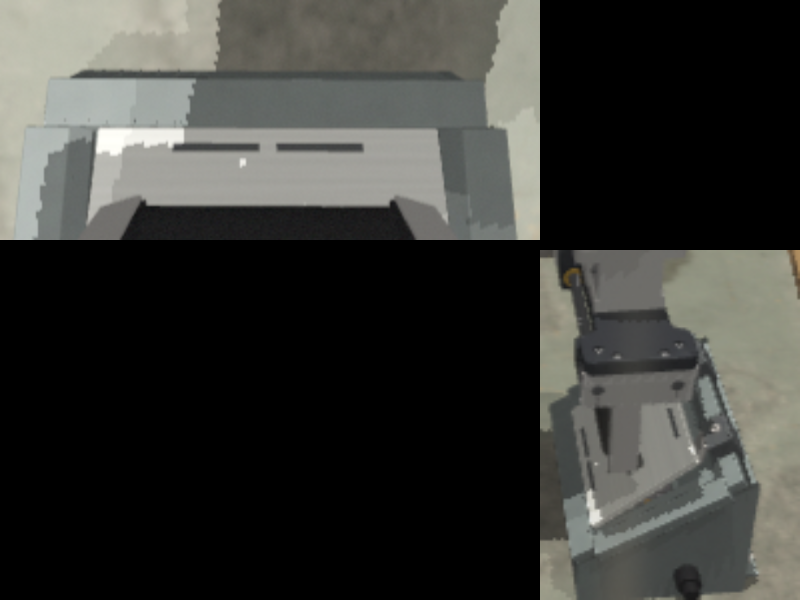

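The front edge is now inside the recess against the lower wall (5 N), centred between the side walls. I'll ease it down onto the ledge.

```bash
python3 -m handwheel '[[-0.001,0,0.001,0],[-0.0015,0,0.003,0],[-0.0015,0,0.005,0],[-0.0015,0,0.006,0]]'; python3 -c "
from h import *
go((526.5,-148.5,91),75.9)"
```

```text
clock: 10.02
eef_pos: [531.3, -147.5, 90.9]
eef_rot: [-3.141, 0.007, 2.897]
wrist_force: [-4.1, 1.5, 26.2]
finger_gap: 76.0
t 10.03 tcp [ 531.3 -147.5   90.9] az 76.0 -> rows [0.0044, -0.0021, -0.0002] 0.1 F [-4.1  1.5 26.2] gap 76.0
```

```bash
python3 -m handwheel '[[0,0,-0.001,0],[0,0,-0.0015,0],[0,0,-0.0015,0]]'; python3 -m handwheel '[[0,0,0,0],[0,0,0,0],[0,0,0,0],[0,0,0,0]]' 0.05;  python3 -m handwheel '[[0,0,-0.015,0],[0,0,-0.04,0],[0,0,-0.08,0],[0,0,-0.11,0],[0,0,-0.11,0]]'; python3 - <<'E'
from h import *
go((526.5,-148.5,91),75.9)
a=cams.camera("wrist");b=cams.camera("side")[200:335,290:390];cv2.imwrite("pics/w5.png",a[:,:,::-1])
o=np.zeros((600,800,3),np.uint8);o[:400,:533]=cv2.resize(a,(533,400));o[250:,540:]=cv2.resize(b,(260,350))
cv2.imwrite("pics/b5.png",o[:,:,::-1])
E
```

```text
clock: 10.4
eef_pos: [531.0, -147.4, 91.8]
eef_rot: [-3.141, 0.006, 2.897]
wrist_force: [0.7, 0.9, -2.6]
finger_gap: 75.8
clock: 10.9
eef_pos: [531.0, -147.4, 91.9]
eef_rot: [-3.141, 0.006, 2.897]
wrist_force: [0.7, 0.4, -0.3]
finger_gap: 89.4
clock: 11.52
eef_pos: [531.2, -147.5, 205.1]
eef_rot: [-3.14, 0.011, 2.897]
wrist_force: [-0.1, 0.1, -0.7]
finger_gap: 89.4
t 11.53 tcp [ 531.2 -147.5  205.1] az 76.0 -> rows [0.0056, -0.002, 0.114] 0.1 F [-0.1  0.1 -0.7] gap 89.4
```

View pics/b5.png

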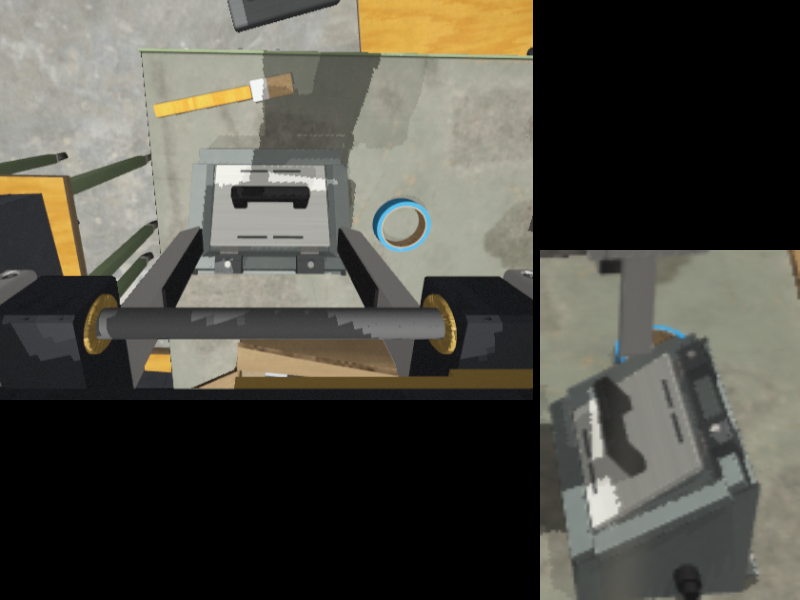

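The cover lies in the recess with its lower edge home. The screws show at (228,265) and (311,265). I'll use them to refine the seat position and work out the press points.

```bash
python3 - <<'E'
from h import *
c=cams.get_calibration("wrist")
s=560/533
L=plane(c,(311*s,265*s),121);Rr=plane(c,(228*s,265*s),121);print(L,Rr,np.linalg.norm(L-Rr))
m=(L+Rr)/2;y=(L-Rr)/np.linalg.norm(L-Rr);x=np.array([y[1],-y[0],0]);print('az',np.degrees(np.arctan2(y[1],y[0])))
S=m-41.4*x;S[2]=72;print('seat',S)
# handle top ends
n=-.5*x+np.array([0,0,.866])
for p in((232,190),(308,190)):
    P=plane(c,np.array(p)*s,p=S+37*n,n=n);d=P-S;print('handle seat x,y',d@(.866*x+np.array([0,0,.5])),d@y)
# press: fingertip (TCP+8mm) centre at seat (34,0), plate top
for z in(6,16):
    T=S+34*(.866*x+np.array([0,0,.5]))+z*n;print('tip',z,T)
T=S+34*(.866*x)-.5*6*x; go((T[0],T[1],130),75.9)
E
```

```text
[ 597.84975689 -122.8314751   121.        ] [ 578.5797143  -200.36513295  121.        ] 79.89244420922489
az 76.04263489849562
seat [ 548.03705088 -151.61263177   72.        ]
handle seat x,y -10.315162180182448 -36.360949283606345
handle seat x,y -10.288539218944436 37.36729258899464
tip 6 [ 573.70030437 -157.99091963   94.196     ]
tip 16 [ 568.84792699 -156.78492056  102.856     ]
t 11.62 tcp [ 530.2 -147.2  201.9] az 76.0 -> rows [-0.0444, 0.0001, 0.0722] 0.1 F [-0.3  0.2  0.2] gap 89.3
```

```bash
python3 -m handwheel '[[-0.02,0,0,0],[-0.038,0,0,0],[-0.038,0,0.02,0],[-0.038,0,0.05,0],[-0.038,0,0.06,0]]' 1 30; python3 -m handwheel '[[0,0,0,0],[0,0,0,0],[0,0,0,0],[0,0,0,0]]'; python3 -c "
from h import *
go((567.6,-156.5,115),76)"
```

```text
clock: 12.25
eef_pos: [566.4, -156.1, 139.6]
eef_rot: [-3.141, 0.002, 2.897]
wrist_force: [0.3, 0.1, 0.3]
finger_gap: 42.8
clock: 12.75
eef_pos: [566.5, -156.2, 140.1]
eef_rot: [-3.141, 0.003, 2.897]
wrist_force: [-0.2, 0.1, -0.3]
finger_gap: 2.7
t 12.75 tcp [ 566.5 -156.2  140.1] az 76.0 -> rows [-0.001, -0.0, 0.0251] -0.0 F [-0.2  0.1 -0.3] gap 2.7
```

```bash
python3 -m handwheel '[[-0.001,0,0.01,0],[-0.001,0,0.02,0],[-0.001,0,0.025,0],[-0.001,0,0.028,0],[-0.001,0,0.028,0]]'; python3 -m handwheel '[[0,0,0.002,0],[0,0,0.004,0],[0,0,0.005,0],[0,0,0.005,0]]';python3 -m handwheel '[[0,0,0.002,0],[0,0,0.004,0],[0,0,0.005,0],[0,0,0.005,0]]'
```

```text
clock: 13.38
eef_pos: [568.2, -156.6, 112.8]
eef_rot: [-3.141, 0.005, 2.897]
wrist_force: [-0.7, 0.6, 8.4]
finger_gap: 0.6
clock: 13.88
eef_pos: [568.0, -156.6, 107.4]
eef_rot: [-3.141, 0.004, 2.897]
wrist_force: [0.5, 0.6, 0.6]
finger_gap: 0.8
clock: 14.38
eef_pos: [568.3, -156.6, 102.9]
eef_rot: [-3.141, 0.005, 2.897]
wrist_force: [-1.0, 0.6, 5.3]
finger_gap: 0.7
```

```bash
python3 -m handwheel '[[0,0,0.002,0],[0,0,0.004,0],[0,0,0.006,0],[0,0,0.006,0]]';python3 -m handwheel '[[0,0,-0.02,0],[0,0,-0.06,0],[0.02,0,-0.1,0],[0.038,0,-0.11,0],[0.038,0,-0.11,0]]'; python3 - <<'E'
from h import *
go((567.6,-156.5,115),76)
a=cams.camera("wrist")[130:290,170:400];b=cams.camera("side")[220:335,290:390]
o=np.zeros((600,800,3),np.uint8);o[:320,:460]=cv2.resize(a,(460,320));o[200:,450:798]=cv2.resize(b,(348,400))
cv2.imwrite("pics/b6.png",o[:,:,::-1])
E
```

```text
clock: 14.88
eef_pos: [569.1, -156.9, 101.6]
eef_rot: [-3.141, 0.009, 2.897]
wrist_force: [-20.0, 6.8, 46.1]
finger_gap: 0.7
clock: 15.5
eef_pos: [531.2, -147.3, 212.2]
eef_rot: [-3.14, 0.01, 2.897]
wrist_force: [-0.0, -0.3, 0.9]
finger_gap: 0.6
t 15.5 tcp [ 531.2 -147.3  212.2] az 76.0 -> rows [-0.0366, -0.0, 0.0975] 0.0 F [-0.  -0.3  0.9] gap 0.6
```

The picture limit is reached, so I'll check with numbers: the handle's position in the seat frame, which read x = -10 before the press.

```bash
python3 - <<'E'
from h import *
S=np.array([548.04,-151.61,72]);a=np.radians(76.04);y=np.array([np.cos(a),np.sin(a),0]);x=np.array([y[1],-y[0],0]);ez=np.array([0,0,1]);n=-.5*x+.866*ez;sx=.866*x+.5*ez
def seat(c,p,h): P=plane(c,p,p=S+h*n,n=n)-S;return np.round([P@sx,P@y],1)
for nm in("before","after"):
    if nm=="before": im=cv2.imread("pics/w5.png")[:,:,::-1]
    else: im=cams.camera("wrist");cv2.imwrite("pics/w6.png",im[:,:,::-1])
    c=cams.get_calibration("wrist")
    if nm=="before": c=dict(c);c['t']=np.array(c['t'])-np.array(c['R'])@(np.array([531.2,-147.5,205.1])-np.array(read_state()['eef_pos']))
    d=blob((im.max(2)<60).astype(np.uint8),(225,180,345,228));u,v,w,h=cv2.boundingRect(d)
    print(nm,(u,v,w,h),'handle far/lower edge ends',seat(c,(u+2,v),37),seat(c,(u+w-2,v),37))
    g=im.mean(2).astype(np.uint8)
    # plate slots (dark strokes) along upper edge & screws
    for ym,yM in((232,262),):
        m=((g<70)&(np.arange(560)>225)&(np.arange(560)<345)).astype(np.uint8);m[:ym]=0;m[yM:]=0
        k,_,st,ce=cv2.connectedComponentsWithStats(m)
        for i in range(1,k):
            if st[i,4]>15: print(' slot',st[i].tolist(),seat(c,ce[i],6))
E
```

```text
before (243, 196, 82, 23) handle far/lower edge ends [-11.7 -35.7] [-11.7  37.1]
after (244, 200, 80, 19) handle far/lower edge ends [ -6.2 -35.1] [-6.2 36.8]
 slot [281, 240, 6, 22, 124] [38.5  0.4]
```

The handle's top shifted 5.5 mm up the slope, against about 5 mm expected for dropping home. I'll probe both sides with the closed fingertips to confirm both catches.

```bash
python3 -c "
from h import *
go((567.4,-135.8,110),76);go((557.8,-174.6,110),76)"
```

```text
t 15.65 tcp [ 531.6 -147.4  210.4] az 76.0 -> rows [-0.0312, 0.02, 0.1006] 0.0 F [0.3 0.2 0.4] gap 0.5
t 15.65 tcp [ 531.6 -147.4  210.4] az 76.0 -> rows [-0.0313, -0.02, 0.1006] 0.0 F [0.3 0.2 0.4] gap 0.5
```

```bash
python3 -m handwheel '[[-0.0312,0.02,0.01,0],[-0.0312,0.02,0.05,0],[-0.0312,0.02,0.09,0],[-0.0312,0.02,0.105,0],[-0.0312,0.02,0.105,0]]'; for i in 1 2 3 4; do python3 -m handwheel '[[0,0,0.001,0],[0,0,0.002,0],[0,0,0.002,0]]' | grep -E "pos|force"; done
```

```text
clock: 16.27
eef_pos: [567.4, -135.8, 105.0]
eef_rot: [-3.141, 0.006, 2.897]
wrist_force: [-0.6, 0.0, 0.2]
finger_gap: 0.4
eef_pos: [567.6, -135.9, 103.6]
wrist_force: [0.5, -0.2, 0.2]
eef_pos: [567.6, -135.9, 101.5]
wrist_force: [-0.5, 1.0, 0.3]
eef_pos: [567.8, -136.0, 99.8]
wrist_force: [-0.2, 0.8, 2.3]
eef_pos: [568.2, -136.1, 99.3]
wrist_force: [-4.6, 1.3, 15.6]
```

The left side is home: contact at TCP z of about 99.8, against 100.2 expected. Now the right side.

```bash
python3 -m handwheel '[[0,0,-0.02,0],[0,-0.02,-0.02,0],[0.0,-0.04,-0.02,0],[0.0,-0.04,-0.006,0],[0.0,-0.04,-0.006,0]]'; for i in 1 2 3 4; do python3 -m handwheel '[[0,0,0.001,0],[0,0,0.002,0],[0,0,0.002,0]]' | grep -E "pos|force"; done
```

```text
clock: 18.4
eef_pos: [557.5, -174.7, 103.1]
eef_rot: [-3.141, 0.005, 2.897]
wrist_force: [0.5, 0.2, 0.2]
finger_gap: 0.7
eef_pos: [557.6, -174.5, 101.1]
wrist_force: [0.3, -0.6, -0.7]
eef_pos: [558.0, -174.6, 99.7]
wrist_force: [0.7, 0.2, 5.1]
eef_pos: [558.4, -174.7, 99.2]
wrist_force: [-5.0, 1.4, 14.2]
eef_pos: [558.5, -174.7, 99.1]
wrist_force: [-9.9, 3.1, 19.3]
```

Both sides sit at the same height after release, so the cover is latched and level. I'll retreat, recheck and hand in.

```bash
python3 -m handwheel '[[0,0,-0.03,0],[0,0,-0.07,0],[0,0,-0.11,0],[0.025,0.02,-0.11,0],[0.025,0.02,-0.11,0]]'; python3 -m handwheel '[[0,0,0,0],[0,0,0,0]]'; python3 - <<'E'
from h import *
S=np.array([548.04,-151.61,72]);a=np.radians(76.04);y=np.array([np.cos(a),np.sin(a),0]);x=np.array([y[1],-y[0],0]);n=-.5*x+np.array([0,0,.866]);sx=.866*x+np.array([0,0,.5])
im=cams.camera("wrist");c=cams.get_calibration("wrist")
h0=proj(c,S-2*sx+37*n).astype(int);d=blob((im.max(2)<60).astype(np.uint8),(h0[0]-60,h0[1]-25,h0[0]+60,h0[1]+22));u,v,w,h=cv2.boundingRect(d)
for p in((u+2,v),(u+w-2,v)):
    P=plane(c,p,p=S+37*n,n=n)-S;print(np.round([P@sx,P@y],1))
go((567,-150,200),76)
from cell import manip;print(manip.sign_off())
E
```

```text
clock: 20.52
eef_pos: [537.6, -148.0, 209.3]
eef_rot: [-3.141, 0.01, 2.898]
wrist_force: [-0.2, -0.2, -0.4]
finger_gap: 0.3
clock: 20.78
eef_pos: [537.8, -148.4, 209.0]
eef_rot: [-3.141, 0.009, 2.898]
wrist_force: [-0.5, -0.2, -0.2]
finger_gap: 0.6
[ -5.9 -35. ]
[-6. 37.]
t 20.82 tcp [ 537.8 -148.4  208.9] az 76.0 -> rows [-0.0287, 0.0055, 0.0092] 0.0 F [ 0.9 -0.8  0.5] gap 0.4
the job is handed in; nothing more can be done
None
```

I handed the job in at about 21 s, with the cover in the recess and, by my checks, snapped under both catches.

**What I did:** I gripped the handle by its ends, so the cover could pivot in the grip, and lifted it. I tilted it by lowering its rear edge onto the catch housings, laid it against the lower wall and released it. I then pressed the upper edge down with closed fingertips.

**Last checks:**
- **Snap:** The push force built to 8 N, then fell to about 0.6 N as the cover went down.
- **Level:** After the release, probing left and right of centre met the plate at about the same height. TCP z was about 99.8 and 99.7 mm, against 100.2 mm predicted for home.
- **Centring:** Both handle ends sat at the same height up the slope, centred across it within about 1 mm. The handle's lower edge read x = -6 mm in the seat, where -9 mm was expected. I put the 3 mm down to calibration; the tolerance is 7 mm.
- **Not seen directly:** My 12 picture views ran out before the final press, so I never looked at the seated catches and inferred them from forces and heights. I took no final measurement of the pot, tape or brush; the arm passed well above the bench.
- **Higher force than planned:** One press peaked at 46 N upward at the wrist, through the fingertips. That is under the 120 N wrist limit; the 40 N limit is for the arm and the gripper's body.

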